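# Hold a lever against the sprung stop for fastening

## Robot

A 7-joint arm with a two-finger parallel gripper is mounted at the origin on the work surface. World frame = base frame: x ahead of the robot, y to its left, z up, the work surface at z = 0. Lengths are in m, angles in rad, forces in N, time in s.
With the tool pointing down it reaches from about 0.425 to 0.95 m from the base axis. Payload 4.7 kg.
Tool frame: the origin (TCP) lies midway between the tips of the shut fingers; the grasp point (between the pads) lies 19 mm behind it; z points along the fingers, y is the direction in which the jaws open and shut (so a half turn about z gives the same grasp; the last joint's range is limited). The gripper opens to 87 mm and grips with 3 to 60 N. Pads are 19 mm wide; open, the fingers measure 117 mm over their backs; the gripper's body (75 mm by 190 mm) begins 51 mm behind the grasp point.
Start: joints at [1.202, 0.469, -0.049, 1.532, 0.024, 1.141, -0.082], TCP at [0.225, -0.636, 0.185] pointing down, gripper open.
Joint ranges: [-2.59, 2.59], [-0.33, 1.99], [-1.39, 1.29], [0.1, 2.45], [-1.04, 4.18], [0.21, 1.99], [-2.66, 2.66]. Speed limits (rad/s): [2.57, 2.57, 3.14, 3.14, 3.14, 3.14, 3.14].

## Interface

Orientations are given as a rotation vector (axis times angle).
In Python, from cell import manip gives the robot as it stands. The module is installed in compiled form; this text tells all that it offers.
- The arm moves only by the shell command python3 -m handwheel 'ROWS' [OPENING] [FORCE]. ROWS is JSON, a list of rows, each an object of numbers: "dx", "dy", "dz": the shift along the world's x, y, z as a fraction of full scale; "rx", "ry", "rz": the turn, a rotation vector about the world's x, y, z as a fraction of full scale. In form: [{"dx": .., "dy": .., "dz": .., "rx": .., "ry": .., "rz": ..}, ...]. A call has 1 to 10 rows; each row is the pose to reach, as a shift and turn from the pose measured when the call began; what a row does not reach only later rows make up. Full scale, the value 1, is 80 cm for a shift and 90 degrees for a turn. A row lasts 1/10 s, in which the tool goes at most 50 mm and 8.59 degrees, less where a joint would pass 70% of its speed; a pose out of reach is approached as far as the arm can. A call with a number of a shift or a turn outside -1 to 1 is refused whole. A call with a gripper value outside its range is refused whole. OPENING is the opening, from -1 (shut) to 1 (fully open), set as the call begins (- or left out, the last holds). The fingers move at their own pace and stop on an object; FORCE is the grip in N (left out, the last holds). Time passes only in rows, so rows that repeat a pose let the fingers close. It gives the time, the measured TCP pose, the force and the opening at its end, in the units of the state.
- manip.get_state(): the state, without advancing time (a new reading comes with each control period).
- manip.read_camera(name): name is "side" or "top" or "wrist"; returns a dict with "frame" (420x560x3 uint8, red, green, blue), "K" (3x3 intrinsics, pixels), "xyz" and "rotation" of the camera in the world; the wrist camera has in their place "mount" (4x4, takes a point from camera to tool coordinates, whose origin is the TCP and whose axes are the flange's). Camera axes: x right, y down, z forward; pixel columns grow to the right and rows downward; lengths in m; the calibration is good to about 2 mm. The wrist camera is an equidistant fisheye: a pixel r from the principal point sees the ray r / f radians off the axis. A picture is of the moment at which its call begins: read the wrist's pose just before it. There is no depth.
- manip.close_job(): hands the job in, once; it reports no verdict.
The state is a dict: "clock": time; "joint_pos": joint angles; "joint_velocities": joint speeds; "joint_torque": joint torques, N m; "tool_pos": TCP position; "ee_rot": TCP orientation; "contact_force": force on the tool from outside, world axes, zero at the start; "torque": the same for the moment, N m; "grip_width": opening from 0.0 (shut) to 1.0 (fully open).
Only numpy, scipy, OpenCV 4.12 (cv2) and the standard library are available. Lean on these libraries where they do the work, as an engineer would, in place of code of your own. Each camera call takes 0.05 s, during which the arm holds its last target. There are 200 camera calls.

## Task

Pick up the steel lever by its round hub and stand it flat on the fixture's base plate in front of the sprung stop pad, with its arm pointing straight at the pointed pin. Then press the hub against the middle of the pad with a steady 10 newtons or so, which is roughly half the pad's travel (do not run it to its end), pushing with the hub and not with the gripper. Finish while still gripping the hub and pressing, so that I can drive its cross pin; leave the other things on the bench where they are.

Things in the scene. Friction and masses are not known exactly. Their poses are not given: they have to be found in the camera images.
- lever: Loose bare-steel lever, 0.55 kg: upright solid round hub, 44 mm diameter, 64 mm tall, with a flat arm at its foot, 18 mm wide, 12 mm thick, ending in a round eye 72 mm from the hub's axis. Stands on the bench at first. Origin: centre of the hub's underside; z up, +x along the arm. Grip the hub above the arm from any side, best 40 mm above its underside (about the pad's middle).
- fixture: Fixed steel base plate 290 x 140 mm, 10 mm thick, lying on the bench, with a grey upright block (80 mm wide, top 76 mm above the bench) at its +x end. Origin at bench level on its centre line; plate spans x -190 to +100, y -70 to +70 mm, block x +56 to +99. +x is the pressing direction, z up. With the hub touching the pad, its axis over the origin, the pad is in by 16 mm.
- pad: Sprung stop: upright steel plate 70 mm wide, 44 tall, 12 thick, before the block. Origin: middle of its free face (looking to the fixture's -x), 48 mm above the bench; unpressed it is at x +6, y 0 mm in the fixture's frame. Slides only along the fixture's +x, 30 mm at most, against a linear spring: 0.6 N per mm, no preload (10 N at 16.7 mm).
- pointer: The mark: slim brass pointed pin on a round dark foot (28 mm diameter, 12 mm high), fixed on the base plate about 160 mm from the fixture's origin on the side away from the pad, up to 50 mm left or right of the centre line. Point 48 mm above the plate. Origin: centre of the foot's underside, on the pin's axis; z up.
- spray_can: Bystander: spray can, 52 mm diameter, 150 mm tall, standing. Origin: centre of its underside.
- socket: Bystander: steel socket, 28 mm diameter, 36 mm tall, standing. Origin: centre of its underside.
- spanner: Bystander: steel spanner 180 mm long lying flat. Origin near its middle, x along it.
- grease_tin: Bystander: grey round tin, 76 mm diameter, 55 mm tall. Origin: centre of its underside.
Things that resemble listed ones, but are neither listed nor needed, are in the scene too. Leave any blue, green or orange look-alike of the lever alone.

How it is judged:
By the outcome, as a careful person would: the job done as asked, in the order asked, and still so for the second after the job is handed in, while the arm keeps its last pose, push and grip.
It also fails if it takes over 45 s, if anything falls off the work surface, if the arm or the gripper's body presses on something with over 40 N, if the wrist force passes 120 N, or if a joint passes its speed limit or range.

## Working session

There is one attempt and no reset: what is moved stays moved. The work goes in short steps, Python scripts to look and compute and a shell command to move; the robot and the scene stay as the last step left them, time stands still between calls to the robot, and variables do not carry over. Pictures are saved under pics/ and viewed, about 8 in all and at most 12, crops included, and the job is handed in when it is done.

```bash
mkdir -p pics; python3 - <<'E'
from cell import manip
import cv2,pickle
s=manip.get_state();print(s)
d={}
for n in("top","side"):
    c=manip.read_camera(n);d[n]=c
    cv2.imwrite(f"pics/{n}0.png",cv2.resize(c["frame"][:,:,::-1],(800,600),interpolation=cv2.INTER_CUBIC))
    print(n,c["K"],c["xyz"],c["rotation"])
pickle.dump(d,open("cams0.pkl","wb"))
E
```

```text
{'clock': 0.0, 'joint_pos': array([ 1.20210502,  0.4694751 , -0.04861569,  1.53367347,  0.02412176,
        1.1410025 , -0.08233226]), 'joint_velocities': array([ 5.12257793e-04, -3.21331763e-04,  7.81635429e-04,  2.28628400e-04,
        4.73304210e-05, -1.13889713e-03, -1.95355615e-04]), 'joint_torque': array([ 2.62947233e-04, -5.07963538e+01, -8.04763846e-02, -2.36149997e+01,
       -6.13385020e-02,  3.79831321e-02,  1.74046727e-04]), 'tool_pos': array([ 0.22476146, -0.63577245,  0.18398555]), 'ee_rot': array([-3.09445413e+00, -5.30893999e-01,  6.50256611e-04]), 'contact_force': array([-0.44525399, -0.01116117,  0.34398188]), 'torque': array([-0.04045015, -0.03763285,  0.00987188]), 'grip_width': 0.9991997989432111}
top [[388.59619754   0.         278.29573612]
 [  0.         388.59619754 210.73493832]
 [  0.           0.           1.        ]] [ 0.4375341  -0.12957221  1.19477265] [-2.16296735  2.16894771 -0.16968564]
side [[425.933732     0.         278.28497663]
 [  0.         425.933732   205.62897787]
 [  0.           0.           1.        ]] [0.17253812 0.45353226 0.84074929] [-0.8680623   2.60132465 -1.03135253]
```

View pics/top0.png

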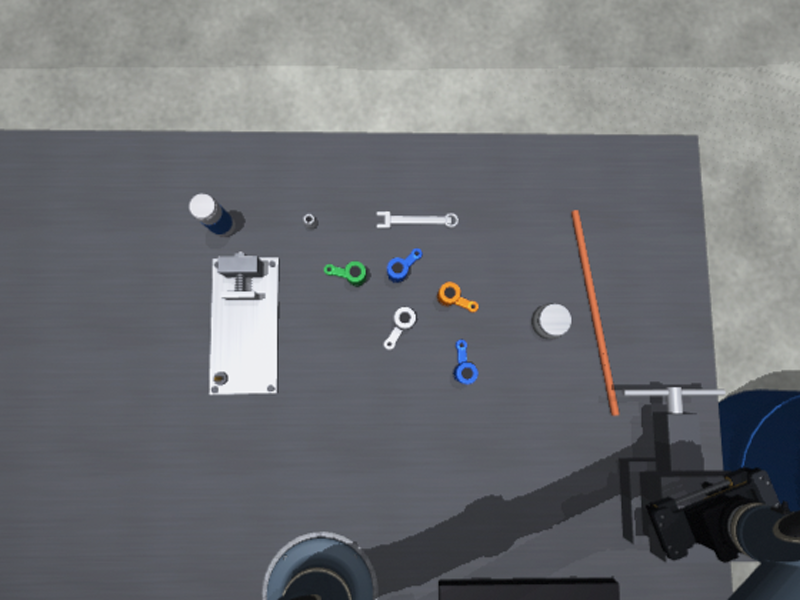

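View pics/side0.png

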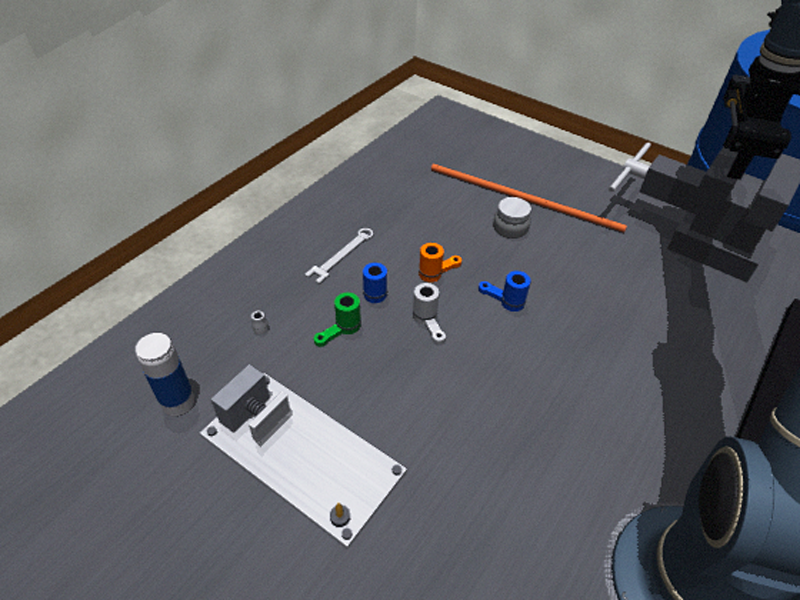

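Top view: bare lever hub at about (404,317) with its eye at (390,345). The plate spans (210–279, 257–394), the pad is near (242,295) and the pin foot is at (220,378). I'll enlarge these.

```bash
python3 - <<'E'
import pickle,cv2,numpy as np
f=pickle.load(open("cams0.pkl","rb"))["top"]["frame"][:,:,::-1]
# native crops: fixture x140-200,y172-282 ; lever x262-302,y208-252
a=cv2.resize(f[174:282,140:202],None,fx=5.5,fy=5.5,interpolation=cv2.INTER_CUBIC)
b=cv2.resize(f[208:252,262:302],None,fx=10,fy=10,interpolation=cv2.INTER_CUBIC)
h=max(a.shape[0],b.shape[0]);o=np.zeros((h,a.shape[1]+b.shape[1]+10,3),np.uint8)
o[:a.shape[0],:a.shape[1]]=a;o[:b.shape[0],a.shape[1]+10:]=b
print(a.shape,b.shape);cv2.imwrite("pics/crop1.png",o)
E
```

```text
(594, 341, 3) (440, 400, 3)
```

View pics/crop1.png

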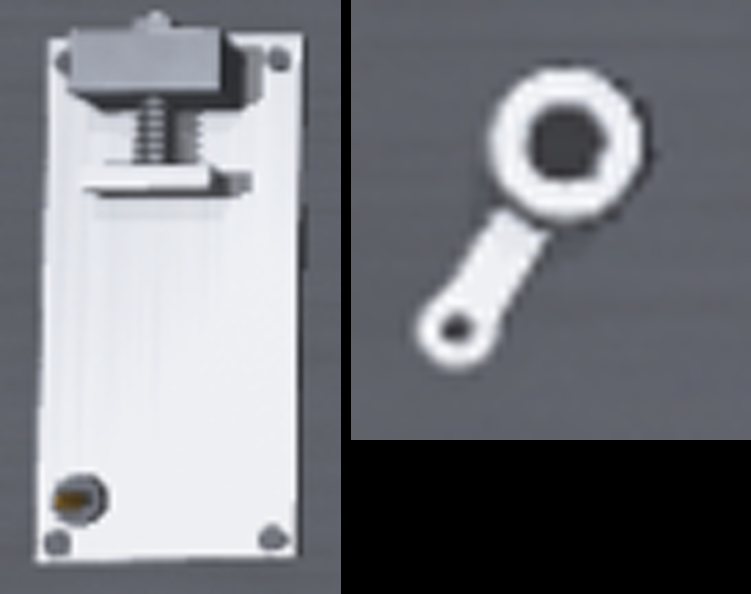

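Crop: plate corners TL(49,37), TR(303,35), BR(298,556), BL(37,562). Pin foot top at (80,499), hub top centre at (566,142), eye at (457,329).

```bash
cat > h.py <<'E'
import numpy as np,pickle
from scipy.spatial.transform import Rotation as R
from scipy.optimize import least_squares
def ray(c,u,v,z):
    d=R.from_rotvec(c["rotation"]).as_matrix()@np.linalg.inv(c["K"])@[u,v,1]
    return c["xyz"]+d*(z-c["xyz"][2])/d[2]
E
python3 - <<'E'
from h import *
c=pickle.load(open("cams0.pkl","rb"))["top"]
A=lambda x,y,z:ray(c,140+(x+.5)/5.5-.5,174+(y+.5)/5.5-.5,z)
B=lambda x,y,z:ray(c,262+(x-351+.5)/10-.5,208+(y+.5)/10-.5,z)
P=np.array([A(49,37,.01),A(303,35,.01),A(298,556,.01),A(37,562,.01)])[:,:2]
L=np.array([[100,70],[100,-70],[-190,-70],[-190,70]])/1e3
def f(p):
    r=R.from_euler('z',p[2]).as_matrix()[:2,:2];return (L@r.T+p[:2]-P).ravel()
s=least_squares(f,[.5,.2,0]);print("fix",s.x[:2],np.degrees(s.x[2]),s.fun*1e3)
F=s.x[:2];r=R.from_euler('z',s.x[2]).as_matrix()[:2,:2]
pt=A(80,499,.022)[:2];print("ptr",pt,(pt-F)@r)
pm=A((85+209)/2-2,(188+186)/2,.070)[:2];print("pad top front mid",pm,(pm-F)@r)
h=B(566,142,.064)[:2];e=B(457,329,.012)[:2]
print("hub",h,"eye",e,np.linalg.norm(e-h),np.degrees(np.arctan2(*(e-h)[::-1])))
E
```

```text
fix [0.58866156 0.16649332] 0.851329149810745 [-0.24736628 -0.8099123   0.54427195  0.70886674 -0.34316149  0.45747371
  0.04625583 -0.35642814]
ptr [0.43142005 0.20865552] [-0.15659771  0.04449383]
pad top front mid [0.59459746 0.1667893 ] [0.00593965 0.00020775]
hub [ 0.55331811 -0.17316633] eye [ 0.50159756 -0.14167871] 0.06055151143929482 148.6668246657678
```

```bash
python3 -m handwheel '[{"dx":0.41,"dy":0.578,"rz":-0.39},{"dx":0.41,"dy":0.578,"rz":-0.39},{"dx":0.41,"dy":0.578,"rz":-0.39},{"dx":0.41,"dy":0.578,"rz":-0.39},{"dx":0.41,"dy":0.578,"rz":-0.39},{"dx":0.41,"dy":0.578,"rz":-0.39},{"dx":0.41,"dy":0.578,"rz":-0.39},{"dx":0.41,"dy":0.578,"rz":-0.39},{"dx":0.41,"dy":0.578,"rz":-0.39},{"dx":0.41,"dy":0.578,"rz":-0.39}]' 1 50
```

```text
validation failed for argument at $[0]...
```

```bash
python3 -m handwheel '[{"dx":0.41,"dy":0.578,"dz":0,"rx":0,"ry":0,"rz":-0.39},{"dx":0.41,"dy":0.578,"dz":0,"rx":0,"ry":0,"rz":-0.39},{"dx":0.41,"dy":0.578,"dz":0,"rx":0,"ry":0,"rz":-0.39},{"dx":0.41,"dy":0.578,"dz":0,"rx":0,"ry":0,"rz":-0.39},{"dx":0.41,"dy":0.578,"dz":0,"rx":0,"ry":0,"rz":-0.39},{"dx":0.41,"dy":0.578,"dz":0,"rx":0,"ry":0,"rz":-0.39},{"dx":0.41,"dy":0.578,"dz":0,"rx":0,"ry":0,"rz":-0.39},{"dx":0.41,"dy":0.578,"dz":0,"rx":0,"ry":0,"rz":-0.39},{"dx":0.41,"dy":0.578,"dz":0,"rx":0,"ry":0,"rz":-0.39},{"dx":0.41,"dy":0.578,"dz":0,"rx":0,"ry":0,"rz":-0.39}]' 1 50
```

```text
clock: 1.1
tool_pos: [0.5134, -0.228, 0.1841]
ee_rot: [-3.111, 0.427, 0.0]
contact_force: [0.4, -0.7, -1.3]
grip_width: 0.995
```

```bash
python3 -m handwheel '[{"dx":0.05,"dy":0.0686,"dz":0,"rx":0,"ry":0,"rz":0},{"dx":0.05,"dy":0.0686,"dz":0,"rx":0,"ry":0,"rz":0},{"dx":0.05,"dy":0.0686,"dz":0,"rx":0,"ry":0,"rz":0},{"dx":0.05,"dy":0.0686,"dz":0,"rx":0,"ry":0,"rz":0}]'
python3 - <<'E'
from cell import manip
import cv2,pickle
s=manip.get_state();c=manip.read_camera("wrist")
pickle.dump((s,c),open("w1.pkl","wb"))
print(s["tool_pos"],s["ee_rot"],s["joint_pos"]);print(c["K"],c["mount"])
cv2.imwrite("pics/w1.png",cv2.resize(c["frame"][:,:,::-1],(800,600),interpolation=cv2.INTER_CUBIC))
E
```

```text
clock: 1.5
tool_pos: [0.5528, -0.1736, 0.1835]
ee_rot: [-3.111, 0.427, 0.003]
contact_force: [0.2, -0.4, -0.1]
grip_width: 0.998
[ 0.55279511 -0.17362533  0.18352312] [-3.11143796e+00  4.27042673e-01  2.50697521e-03] [ 0.35807668  0.32207327 -0.15962532  1.76068063  0.05655005  1.06500277
 -1.66456377]
[[325.1922621    0.         277.14618648]
 [  0.         325.1922621  214.44634678]
 [  0.           0.           1.        ]] [[-1.52281895e-04 -9.60801854e-01 -2.77235954e-01  7.53724840e-02]
 [ 9.99999970e-01 -9.37527840e-05 -2.24372205e-04  2.46414853e-04]
 [ 1.89585588e-04 -2.77235980e-01  9.60801840e-01 -2.00300934e-01]
 [ 0.00000000e+00  0.00000000e+00  0.00000000e+00  1.00000000e+00]]
```

View pics/w1.png

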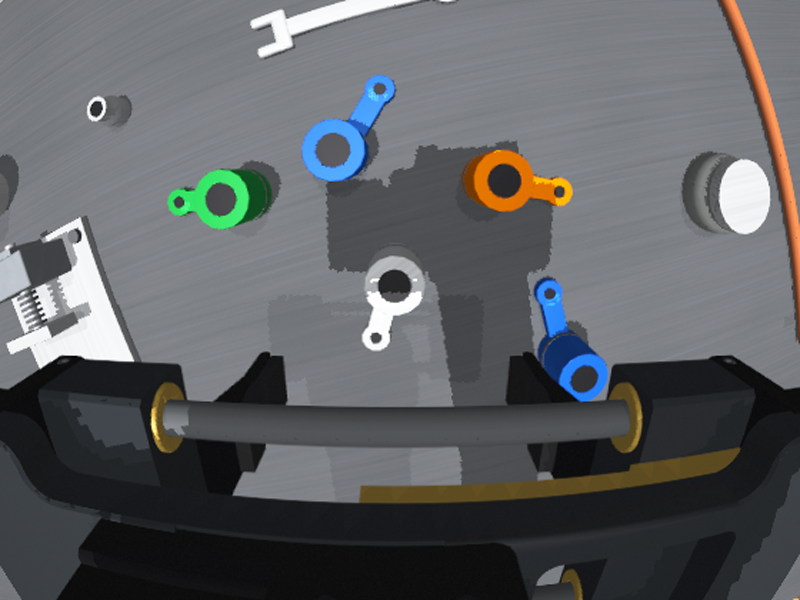

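Wrist view: steel hub top at about (394,285), eye at (375,338), with other levers clear of the fingers.

```bash
cat >> h.py <<'E'
def wray(s,c,u,v,z):
    K=c["K"];x,y=(u-K[0,2])/K[0,0],(v-K[1,2])/K[1,1];t=np.hypot(x,y)
    d=np.array([x/t*np.sin(t),y/t*np.sin(t),np.cos(t)])
    T=np.eye(4);T[:3,:3]=R.from_rotvec(s["ee_rot"]).as_matrix();T[:3,3]=s["tool_pos"];T=T@c["mount"]
    d=T[:3,:3]@d;return T[:3,3]+d*(z-T[2,3])/d[2]
E
python3 - <<'E'
from h import *
s,c=pickle.load(open("w1.pkl","rb"))
W=lambda x,y,z:wray(s,c,(x+.5)*.7-.5,(y+.5)*.7-.5,z)
h=W(394,286,.064);e=W(375.5,338.5,.012)
print(h,e,np.linalg.norm((e-h)[:2]),np.degrees(np.arctan2(e[1]-h[1],e[0]-h[0])))
for p in [(364,286),(424,286),(394,256)]:print(W(*p,.064))
E
```

```text
[ 0.55128939 -0.17171933  0.064     ] [ 0.49920225 -0.14039728  0.012     ] 0.06077944415841838 148.979853253779
[ 0.55704307 -0.15123588  0.064     ]
[ 0.54557998 -0.19219939  0.064     ]
[ 0.57204109 -0.17755207  0.064     ]
```

```bash
python3 -m handwheel '[{"dx":0,"dy":0.001,"dz":-0.06,"rx":0,"ry":0,"rz":0},{"dx":0,"dy":0.001,"dz":-0.12,"rx":0,"ry":0,"rz":0},{"dx":0,"dy":0.001,"dz":-0.17,"rx":0,"ry":0,"rz":0},{"dx":0,"dy":0.001,"dz":-0.195,"rx":0,"ry":0,"rz":0},{"dx":0,"dy":0.001,"dz":-0.203,"rx":0,"ry":0,"rz":0},{"dx":0,"dy":0.001,"dz":-0.203,"rx":0,"ry":0,"rz":0}]'
python3 -m handwheel '[{"dx":0,"dy":0,"dz":0,"rx":0,"ry":0,"rz":0},{"dx":0,"dy":0,"dz":0,"rx":0,"ry":0,"rz":0},{"dx":0,"dy":0,"dz":0,"rx":0,"ry":0,"rz":0},{"dx":0,"dy":0,"dz":0,"rx":0,"ry":0,"rz":0},{"dx":0,"dy":0,"dz":0,"rx":0,"ry":0,"rz":0},{"dx":0,"dy":0,"dz":0,"rx":0,"ry":0,"rz":0},{"dx":0,"dy":0,"dz":0,"rx":0,"ry":0,"rz":0},{"dx":0,"dy":0,"dz":0,"rx":0,"ry":0,"rz":0}]' -1 50
```

```text
clock: 2.15
tool_pos: [0.5514, -0.1755, 0.0208]
ee_rot: [-3.111, 0.434, 0.005]
contact_force: [-0.5, 0.3, 0.5]
grip_width: 1.001
clock: 2.95
tool_pos: [0.5522, -0.1741, 0.0212]
ee_rot: [-3.11, 0.433, 0.003]
contact_force: [0.2, 4.1, 4.2]
grip_width: 0.482
```

```bash
python3 -m handwheel '[{"dx":0,"dy":0,"dz":0.03,"rx":0,"ry":0,"rz":0},{"dx":0,"dy":0,"dz":0.09,"rx":0,"ry":0,"rz":0},{"dx":0,"dy":0,"dz":0.15,"rx":0,"ry":0,"rz":0},{"dx":0.003,"dy":0.05,"dz":0.15,"rx":0,"ry":0,"rz":0.04},{"dx":0.006,"dy":0.11,"dz":0.15,"rx":0,"ry":0,"rz":0.08},{"dx":0.01,"dy":0.17,"dz":0.15,"rx":0,"ry":0,"rz":0.12},{"dx":0.015,"dy":0.23,"dz":0.15,"rx":0,"ry":0,"rz":0.156},{"dx":0.0206,"dy":0.29,"dz":0.15,"rx":0,"ry":0,"rz":0.156},{"dx":0.0206,"dy":0.35,"dz":0.15,"rx":0,"ry":0,"rz":0.156},{"dx":0.0206,"dy":0.4,"dz":0.15,"rx":0,"ry":0,"rz":0.156}]'
python3 -m handwheel '[{"dx":0,"dy":0.025,"dz":0,"rx":0,"ry":0,"rz":0},{"dx":0,"dy":0.025,"dz":0,"rx":0,"ry":0,"rz":0},{"dx":0,"dy":0.025,"dz":0,"rx":0,"ry":0,"rz":0},{"dx":0,"dy":0.025,"dz":0,"rx":0,"ry":0,"rz":0}]'
python3 - <<'E'
from cell import manip
import cv2,pickle
s=manip.get_state();c=manip.read_camera("wrist");t=manip.read_camera("top");d=manip.read_camera("side")
pickle.dump((s,c,t,d),open("w2.pkl","wb"))
print(s["tool_pos"],s["ee_rot"],s["contact_force"],s["grip_width"])
cv2.imwrite("pics/w2.png",cv2.resize(c["frame"][:,:,::-1],(800,600),interpolation=cv2.INTER_CUBIC))
a=cv2.resize(t["frame"][150:300,110:250,::-1],(400,428),interpolation=cv2.INTER_CUBIC)
b=cv2.resize(d["frame"][225:375,130:270,::-1],(400,428),interpolation=cv2.INTER_CUBIC)
cv2.imwrite("pics/ts2.png",cv2.hconcat([a,b]))
E
```

```text
clock: 3.95
tool_pos: [0.5671, 0.1476, 0.1395]
ee_rot: [-3.141, 0.047, 0.008]
contact_force: [0.4, 0.3, -5.0]
grip_width: 0.479
clock: 4.35
tool_pos: [0.5669, 0.165, 0.1384]
ee_rot: [3.139, -0.051, -0.011]
contact_force: [-0.4, -1.3, -5.5]
grip_width: 0.483
[0.56687946 0.16500146 0.13842637] [ 3.13887774 -0.05099787 -0.01055034] [-0.43656485 -1.25648442 -5.48423396] 0.48279766870101687
```

View pics/w2.png

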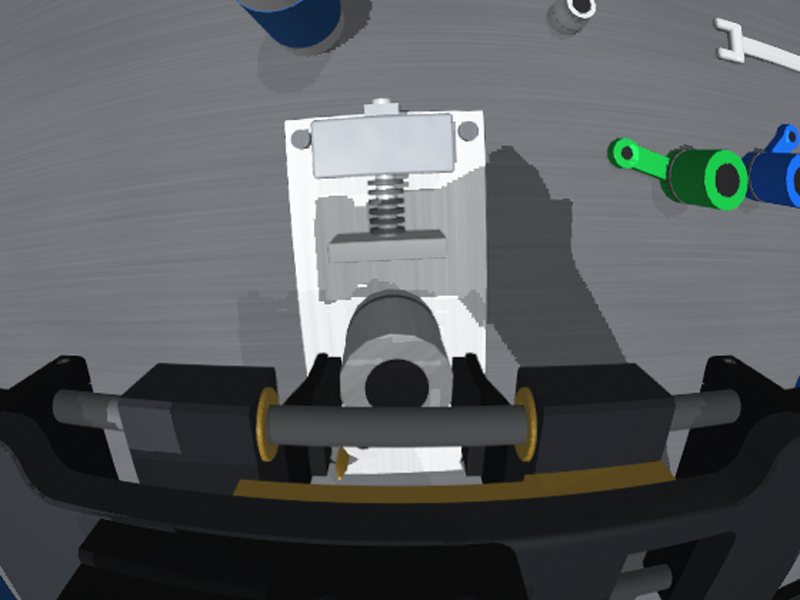

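View pics/ts2.png

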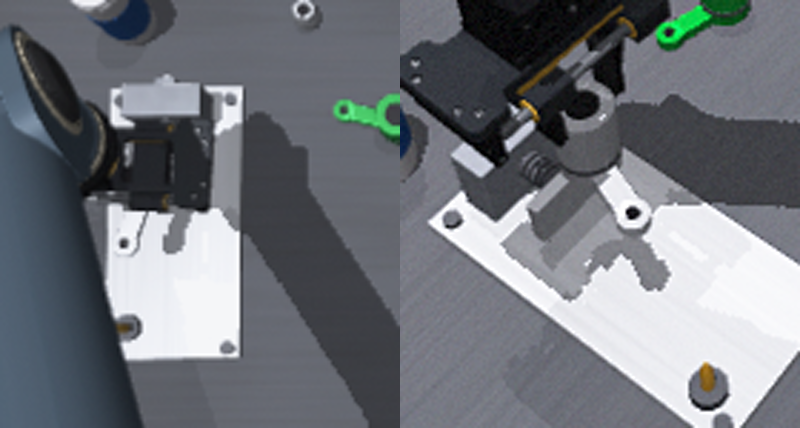

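Wrist view: the block's top corners are about (312,121), (453,114), (455,172) and (313,178), and the hub top is at (397,385). The lever's eye shows in top crop at (124,242) and side crop at (632,213).

```bash
python3 - <<'E'
from h import *
s,c,t,d=pickle.load(open("w2.pkl","rb"))
W=lambda x,y,z:wray(s,c,(x+.5)*.7-.5,(y+.5)*.7-.5,z)
B=np.array([W(312,121,.076),W(453,114,.076),W(455,172,.076),W(313,178,.076)])[:,:2]
C=np.array([W(287,121,.01),W(484,111,.01)])[:,:2]
L=np.array([[99,40],[99,-40],[56,-40],[56,40],[100,70],[100,-70]])/1e3
P=np.vstack([B,C])
def f(p):
    r=R.from_euler('z',p[2]).as_matrix()[:2,:2];return (L@r.T+p[:2]-P).ravel()
q=least_squares(f,[.58,.16,0]);print("fix wrist",q.x[:2],np.degrees(q.x[2]),(q.fun*1e3).round(1))
zu=s["tool_pos"][2]-.0212
print("hub wrist",W(397,385,zu+.064))
k=.35
et=ray(t,110+124.5*k-.5,150+242.5*150/428-.5,zu+.012)
es=ray(d,130+232.5*k-.5,225+213.5*150/428-.5,zu+.012)
ps=ray(d,130+(306)*k-.5,225+389.5*150/428-.5,.022)
tip=ray(d,130+(306)*k-.5,225+365*150/428-.5,.058)
ey=(et+es)/2
print("eye",et,es,"ptr side",ps,tip)
for n,e in(("top",et),("side",es)):
  v=(e-s["tool_pos"])[:2];print(n,np.linalg.norm(v),np.degrees(np.arctan2(v[1],v[0])))
# fixture from side: plate corners
E
```

```text
fix wrist [0.58347727 0.16818526] 0.4790060524420889 [ 6.5  0.7  6.3 -0.6 -3.6 -0.7 -3.8 -0.5 -2.4  1.3 -3.1 -0.2]
hub wrist [0.5664617  0.16474959 0.18122637]
eye [0.51243902 0.18355784 0.12922637] [0.51161382 0.1851886  0.12922637] ptr side [0.42976295 0.21557362 0.022     ] [0.42920066 0.21334998 0.058     ]
top 0.057516088404862595 161.17798646211915
side 0.05883715491886723 159.93403194187562
```

```bash
python3 - <<'E'
import pickle,cv2,numpy as np
d=pickle.load(open("cams0.pkl","rb"))
t=d["top"]["frame"][:,:,::-1];s=d["side"]["frame"][:,:,::-1]
z=lambda a,k:cv2.resize(a,None,fx=k,fy=k,interpolation=cv2.INTER_CUBIC)
a=z(s[250:385,135:290],3.4)  #527x459
b=z(t[256:272,146:166],13) #260x208
c=z(s[345:370,228:248],13) #260x325
o=np.zeros((545,800,3),np.uint8);o[:a.shape[0],:a.shape[1]]=a;o[:208,535:795]=b;o[215:540,535:795]=c
cv2.imwrite("pics/ptr.png",o);print(a.shape)
E
```

```text
(459, 527, 3)
```

View pics/ptr.png

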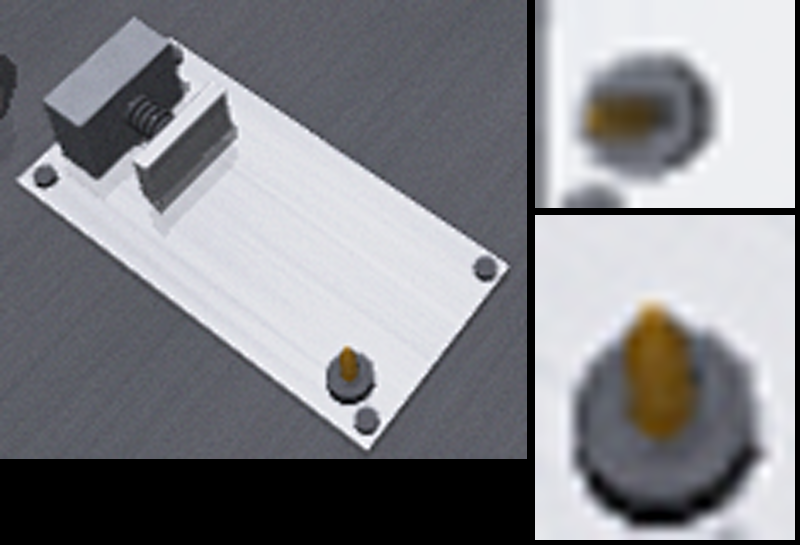

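```bash
python3 - <<'E'
from h import *
D=pickle.load(open("cams0.pkl","rb"));c=D["side"];t=D["top"]
A=lambda x,y,z:ray(c,135+(x+.5)/3.4-.5,250+(y+.5)/3.4-.5,z)[:2]
P=np.array([A(16,180,.01),A(509,267,.01),A(368,450,.01)])
L=np.array([[100,70],[-190,-70],[-190,70]])/1e3
def f(p):
    r=R.from_euler('z',p[2]).as_matrix()[:2,:2];return (L@r.T+p[:2]-P).ravel()
q=least_squares(f,[.58,.16,0]);F=q.x[:2];r=R.from_euler('z',q.x[2]).as_matrix()[:2,:2]
print("fix side",F,np.degrees(q.x[2]),(q.fun*1e3).round(1))
S=lambda x,y,z:ray(c,228+(x-535+.5)/13-.5,345+(y-215+.5)/13-.5,z)[:2]
for p in (S(664,415,.022),S(650,303,.058),ray(t,153.85,264.46,.022)[:2]):print(p,(p-F)@r)
E
```

```text
fix side [0.58799906 0.16914488] 0.6093380565824148 [ 0.3  0.1 -0.2 -1.  -0.   0.9]
[0.42981782 0.21290601] [-0.1577069   0.04544087]
[0.43094235 0.21192502] [-0.15659287  0.04444798]
[0.43100711 0.20948303] [-0.15655408  0.04200543]
```

```bash
python3 -m handwheel '[{"dx":0,"dy":0.0035,"dz":-0.03,"rx":0,"ry":-0.004,"rz":0},{"dx":0,"dy":0.0035,"dz":-0.07,"rx":0,"ry":-0.004,"rz":0},{"dx":0,"dy":0.0035,"dz":-0.11,"rx":0,"ry":-0.004,"rz":0},{"dx":0,"dy":0.0035,"dz":-0.125,"rx":0,"ry":-0.004,"rz":0},{"dx":0,"dy":0.0035,"dz":-0.131,"rx":0,"ry":-0.004,"rz":0},{"dx":0,"dy":0.0035,"dz":-0.131,"rx":0,"ry":-0.004,"rz":0},{"dx":0,"dy":0.0035,"dz":-0.131,"rx":0,"ry":-0.004,"rz":0}]'
python3 - <<'E'
from cell import manip
import cv2,pickle
s=manip.get_state();c=manip.read_camera("wrist");t=manip.read_camera("top");d=manip.read_camera("side")
pickle.dump((s,c,t,d),open("w3.pkl","wb"))
print(s["tool_pos"],s["ee_rot"],s["contact_force"],s["grip_width"])
k=4.2
b=cv2.resize(d["frame"][240:378,135:265,::-1],None,fx=k,fy=k,interpolation=cv2.INTER_CUBIC)
a=cv2.resize(t["frame"][216:270,142:194,::-1],None,fx=4.8,fy=4.8,interpolation=cv2.INTER_CUBIC)
import numpy as np
o=np.zeros((b.shape[0],b.shape[1]+a.shape[1],3),np.uint8);o[:,:b.shape[1]]=b;o[:a.shape[0],b.shape[1]:]=a
print(o.shape,b.shape)
cv2.imwrite("pics/s3.png",o)
E
```

```text
clock: 5.2
tool_pos: [0.5687, 0.169, 0.036]
ee_rot: [-3.141, 0.051, -0.006]
contact_force: [-0.0, -0.4, -4.7]
grip_width: 0.485
[0.56871551 0.16901276 0.03601692] [-3.1408713   0.05141356 -0.00595368] [-0.02046339 -0.40631511 -4.67178737] 0.48536585080923056
(580, 796, 3) (580, 546, 3)
```

View pics/s3.png

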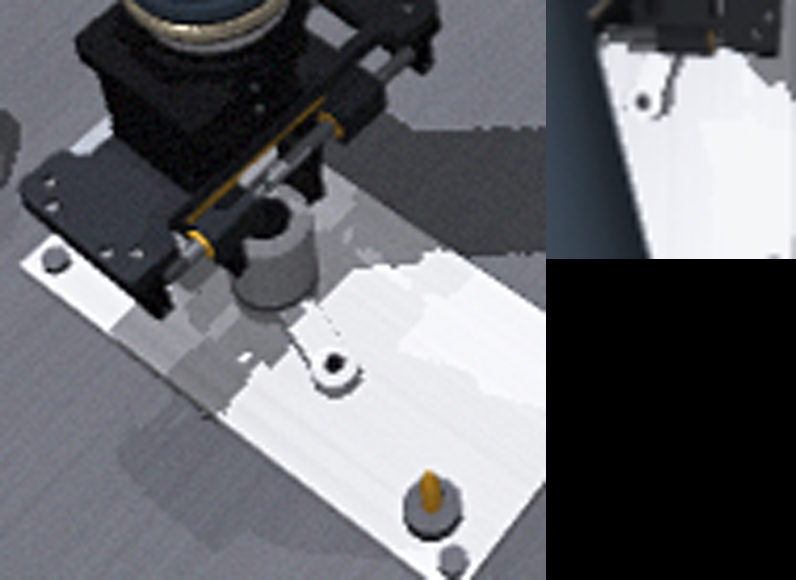

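Side crop: eye hole at (334,363), hub bore about (271,213), pin foot about (432,500). In the top part, the eye hole is at (643,101).

```bash
python3 - <<'E'
from h import *
s,c,t,d=pickle.load(open("w3.pkl","rb"))
zu=s["tool_pos"][2]-.0212
S=lambda x,y,z:ray(d,135+(x+.5)/4.2-.5,240+(y+.5)/4.2-.5,z)[:2]
rot=lambda a:R.from_euler('z',a,degrees=True).as_matrix()[:2,:2]
fs=lambda p:((p-[.588,.1691])@rot(.65))*1e3
ft=lambda p:((p-[.5887,.1665])@rot(.65))*1e3
fm=lambda p:((p-[.5883,.168])@rot(.65))*1e3
print("side eye",fs(S(334,363,zu+.012)),"hub",fs(S(271,213,zu+.064)),"tip",fs(S(429,472,.058)))
print("top eye",ft(ray(t,142+(643-546+.5)/4.8-.5,216+101.5/4.8-.5,zu+.012)[:2]))
print("tcp",fm(s["tool_pos"][:2]))
E
```

```text
side eye [-75.106571    20.38349069] hub [-19.05172509  -3.68326146] tip [-158.00723036   45.2303296 ]
top eye [-75.3267704   21.91195032]
tcp [-19.5717382   1.2348646]
```

```bash
cat > ov.py <<'E'
import sys,cv2
from h import *
def overlay(pk,out,hub,ang,Lr=.0607):  # hub in fixture mm, ang deg off -x
    s,c,t,d=pickle.load(open(pk,"rb"));zu=max(s["tool_pos"][2]-.0212,.01)
    F=np.array([.588,.1691]);r=R.from_euler('z',.65,degrees=True).as_matrix()[:2,:2]
    k=8;x0,y0=180,275
    img=cv2.resize(d["frame"][y0:y0+74,x0:x0+50,::-1],None,fx=k,fy=k,interpolation=cv2.INTER_CUBIC);raw=img.copy()
    rc=R.from_rotvec(d["rotation"])
    def pr(p,z):
        w=np.c_[np.asarray(p)@r.T+F,np.full(len(p),z)]
        q=rc.inv().apply(w-d["xyz"])@d["K"].T;q=q[:,:2]/q[:,2:]
        return (((q-[x0,y0]+.5)*k-.5)*8).round().astype(np.int32)
    a=np.linspace(0,2*np.pi,60);C=np.c_[np.cos(a),np.sin(a)]
    h=np.array(hub)/1e3;e=h+Lr*np.array([-np.cos(np.radians(ang)),np.sin(np.radians(ang))])
    for p,z,col in((h+.022*C,zu,(0,0,255)),(h+.022*C,zu+.064,(0,0,255)),(e+.0125*C,zu+.012,(0,255,0)),(e+.001*C,zu+.012,(255,0,255))):
        cv2.polylines(img,[pr(p,z)],True,col,1,cv2.LINE_AA,3)
    cv2.imwrite(out,cv2.hconcat([raw,img]))
E
python3 -c "
from ov import *
overlay('w3.pkl','pics/ov3.png',(-19.6,1.1),19)"
```

```text
(no output)
```

View pics/ov3.png

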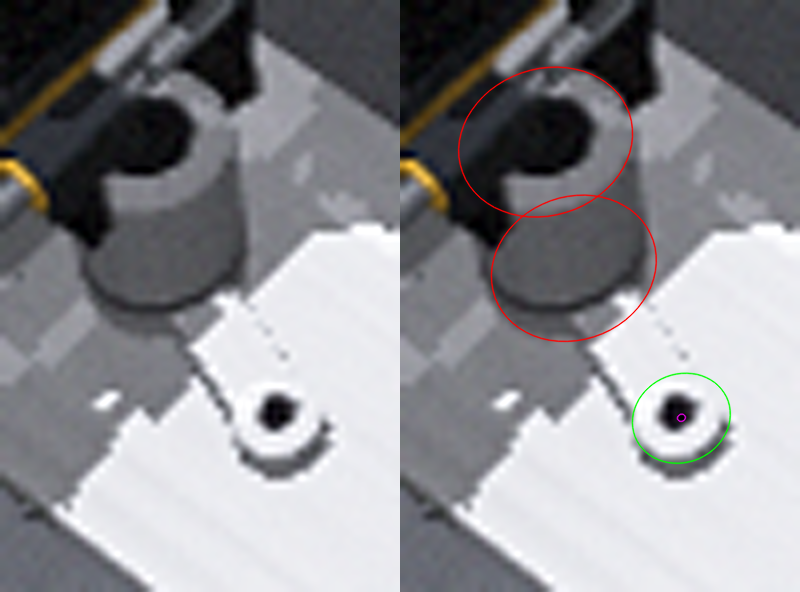

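Picture 9: the overlay fits the hub and eye to about 1 mm. The lever aims about 1° off, so I'll correct that while setting it down.

```bash
python3 -m handwheel '[{"dx":0,"dy":-0.0013,"dz":0,"rx":0,"ry":0,"rz":0.013},{"dx":0,"dy":-0.0013,"dz":-0.003,"rx":0,"ry":0,"rz":0.013},{"dx":0,"dy":-0.0013,"dz":-0.005,"rx":0,"ry":0,"rz":0.013},{"dx":0,"dy":-0.0013,"dz":-0.0065,"rx":0,"ry":0,"rz":0.013},{"dx":0,"dy":-0.0013,"dz":-0.0065,"rx":0,"ry":0,"rz":0.013},{"dx":0,"dy":-0.0013,"dz":-0.0065,"rx":0,"ry":0,"rz":0.013}]'
```

```text
clock: 5.95
tool_pos: [0.5688, 0.1679, 0.0311]
ee_rot: [-3.141, 0.019, -0.007]
contact_force: [-0.5, -1.4, 1.0]
grip_width: 0.483
```

```bash
python3 -m handwheel '[{"dx":0.003,"dy":0,"dz":0,"rx":0,"ry":0,"rz":0.004},{"dx":0.006,"dy":0,"dz":0,"rx":0,"ry":0,"rz":0.008},{"dx":0.009,"dy":0,"dz":0,"rx":0,"ry":0,"rz":0.01},{"dx":0.0125,"dy":0,"dz":0,"rx":0,"ry":0,"rz":0.012},{"dx":0.0125,"dy":0,"dz":0,"rx":0,"ry":0,"rz":0.012},{"dx":0.0125,"dy":0,"dz":0,"rx":0,"ry":0,"rz":0.012}]'
python3 -m handwheel '[{"dx":0.003,"dy":0,"dz":0,"rx":0,"ry":0,"rz":0.003},{"dx":0.006,"dy":0,"dz":0,"rx":0,"ry":0,"rz":0.006},{"dx":0.009,"dy":0,"dz":0,"rx":0,"ry":0,"rz":0.009},{"dx":0.009,"dy":0,"dz":0,"rx":0,"ry":0,"rz":0.009},{"dx":0.009,"dy":0,"dz":0,"rx":0,"ry":0,"rz":0.009},{"dx":0.009,"dy":0,"dz":0,"rx":0,"ry":0,"rz":0.009}]'
```

```text
clock: 6.55
tool_pos: [0.5758, 0.1679, 0.0321]
ee_rot: [3.14, 0.011, -0.003]
contact_force: [-8.9, -1.9, 12.0]
grip_width: 0.483
clock: 7.15
tool_pos: [0.5813, 0.1679, 0.0312]
ee_rot: [3.139, 0.034, -0.009]
contact_force: [-5.2, 0.4, -1.0]
grip_width: 0.481
```

```bash
python3 -m handwheel '[{"dx":0.003,"dy":0,"dz":-0.0005,"rx":0,"ry":0,"rz":0},{"dx":0.006,"dy":0,"dz":-0.0005,"rx":0,"ry":0,"rz":0},{"dx":0.009,"dy":0,"dz":-0.0005,"rx":0,"ry":0,"rz":0},{"dx":0.0115,"dy":0,"dz":-0.0005,"rx":0,"ry":0,"rz":0},{"dx":0.0115,"dy":0,"dz":-0.0005,"rx":0,"ry":0,"rz":0},{"dx":0.0115,"dy":0,"dz":-0.0005,"rx":0,"ry":0,"rz":0},{"dx":0.0115,"dy":0,"dz":-0.0005,"rx":0,"ry":0,"rz":0}]'
python3 - <<'E'
from cell import manip
import cv2,pickle
s=manip.get_state();c=manip.read_camera("wrist");t=manip.read_camera("top");d=manip.read_camera("side")
pickle.dump((s,c,t,d),open("w4.pkl","wb"))
s=manip.get_state();print(s["tool_pos"],s["ee_rot"],s["contact_force"],s["torque"],s["grip_width"])
f=lambda im,k:cv2.resize(im[:,:,::-1],None,fx=k,fy=k,interpolation=cv2.INTER_CUBIC)
a=f(c["frame"][100:280,190:330],2.8);b=f(d["frame"][250:378,140:252],3.5)
h=max(a.shape[0],b.shape[0]);p=lambda x:cv2.copyMakeBorder(x,0,h-x.shape[0],0,0,0)
print(a.shape,b.shape);cv2.imwrite("pics/v4.png",cv2.hconcat([p(a),p(b)]))
E
```

```text
clock: 7.85
tool_pos: [0.5856, 0.1681, 0.0318]
ee_rot: [3.137, 0.035, -0.024]
contact_force: [-15.6, -1.8, 14.3]
grip_width: 0.483
[0.58564244 0.16811363 0.03177091] [ 3.13689615  0.03512406 -0.02368636] [-15.43129839  -2.02221203  15.30379525] [-0.50697493  3.67229726 -0.0651506 ] 0.4817846190266007
(504, 392, 3) (448, 392, 3)
```

View pics/v4.png

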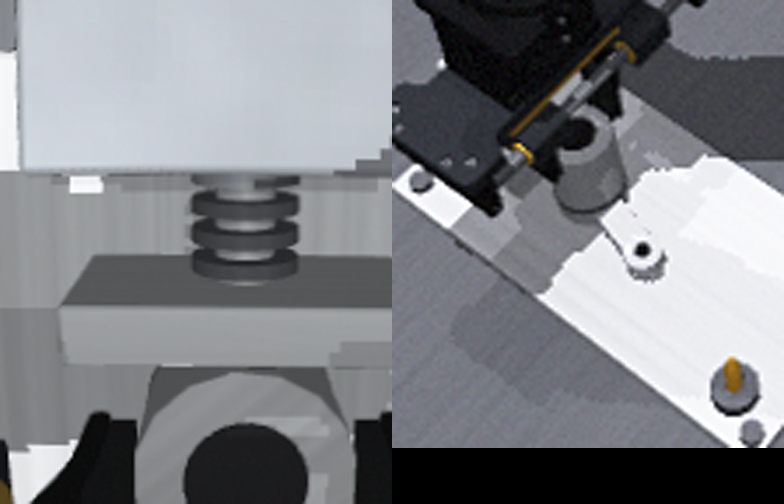

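Picture 10: the hub sits on the pad's centre line (hub and spring both at column 246). It pushes down too hard (15 N) and is tilted 0.9°. I'll ease both and complete the stroke.

```bash
python3 -m handwheel '[{"dx":0,"dy":0,"dz":0.001,"rx":0,"ry":-0.005,"rz":0},{"dx":0.002,"dy":0,"dz":0.001,"rx":0,"ry":-0.01,"rz":0},{"dx":0.004,"dy":0,"dz":0.001,"rx":0,"ry":-0.01,"rz":0},{"dx":0.004,"dy":0,"dz":0.001,"rx":0,"ry":-0.01,"rz":0},{"dx":0.004,"dy":0,"dz":0.001,"rx":0,"ry":-0.01,"rz":0},{"dx":0.004,"dy":0,"dz":0.001,"rx":0,"ry":-0.01,"rz":0}]'; python3 -c "
from cell import manip
s=manip.get_state();print({k:s[k].round(4) for k in('tool_pos','ee_rot','contact_force','torque')})"
```

```text
clock: 8.6
tool_pos: [0.5847, 0.168, 0.0313]
ee_rot: [3.135, 0.036, -0.012]
contact_force: [-9.6, -1.2, 1.0]
grip_width: 0.486
{'tool_pos': array([0.5847, 0.168 , 0.0313]), 'ee_rot': array([ 3.1351,  0.0361, -0.0122]), 'contact_force': array([-9.6035, -1.2424,  1.0278]), 'torque': array([-0.1267,  2.1698, -0.0633])}
```

```bash
python3 - <<'E'
from h import *
s,c,t,d=pickle.load(open("w4.pkl","rb"))
g=lambda y,z:wray(s,c,190+246.5/2.8-.5,100+(y+.5)/2.8-.5,z)[0]*1e3
print("block",g(171,.076),"pad back",g(257,.07),"pad front",g(306,.07),"hub front",g(367,.060),"hub top front",g(373,.074))
s2,c2=pickle.load(open("w2.pkl","rb"))[:2]
G=lambda y,z:wray(s2,c2,387.5*.7-.5,(y+.5)*.7-.5,z)[0]*1e3
print("unpressed: block",G(175,.076),"pad back",G(234,.07),"front?",G(243,.07))
E
```

```text
block 643.5829824455342 pad back 627.095157513745 pad front 617.8606471291466 hub front 602.3468868952167 hub top front 606.2229150175873
unpressed: block 642.5348737106253 pad back 608.2631403135642 front? 602.9650885409883
```

```bash
python3 -m handwheel '[{"dx":0.005,"dy":0,"dz":0.0016,"rx":0,"ry":-0.01,"rz":0},{"dx":0.007,"dy":0,"dz":0.0016,"rx":0,"ry":-0.012,"rz":0},{"dx":0.009,"dy":0,"dz":0.0016,"rx":0,"ry":-0.012,"rz":0},{"dx":0.01,"dy":0,"dz":0.0016,"rx":0,"ry":-0.012,"rz":0},{"dx":0.01,"dy":0,"dz":0.0016,"rx":0,"ry":-0.012,"rz":0},{"dx":0.01,"dy":0,"dz":0.0016,"rx":0,"ry":-0.012,"rz":0}]'
python3 - <<'E'
from cell import manip
import cv2,pickle
s=manip.get_state();c=manip.read_camera("wrist");t=manip.read_camera("top");d=manip.read_camera("side")
pickle.dump((s,c,t,d),open("w5.pkl","wb"))
s=manip.get_state();print({k:s[k].round(4) for k in('tool_pos','ee_rot','contact_force','torque')})
f=lambda im,k:cv2.resize(im[:,:,::-1],None,fx=k,fy=k,interpolation=cv2.INTER_CUBIC)
a=f(c["frame"][110:250,225:335],3.4);b=f(d["frame"][272:372,180:250],5.9)
u=f(t["frame"][205:275,140:190],4)
import numpy as np
o=np.zeros((590,374+413,3),np.uint8);o[:476,:374]=a;o[:590,374:]=b[:590,:413];cv2.imwrite("pics/v5.png",o)
print(a.shape,b.shape)
# top eye hole: dark centroid inside window
E
```

```text
clock: 9.2
tool_pos: [0.5876, 0.168, 0.0313]
ee_rot: [3.133, 0.037, 0.001]
contact_force: [-11.2, -1.0, 2.0]
grip_width: 0.486
{'tool_pos': array([0.5876, 0.168 , 0.0313]), 'ee_rot': array([3.1328e+00, 3.7200e-02, 1.0000e-03]), 'contact_force': array([-12.0251,  -0.7218,   3.3057]), 'torque': array([-0.1441,  2.6905, -0.0576])}
(476, 374, 3) (590, 413, 3)
```

View pics/v5.png

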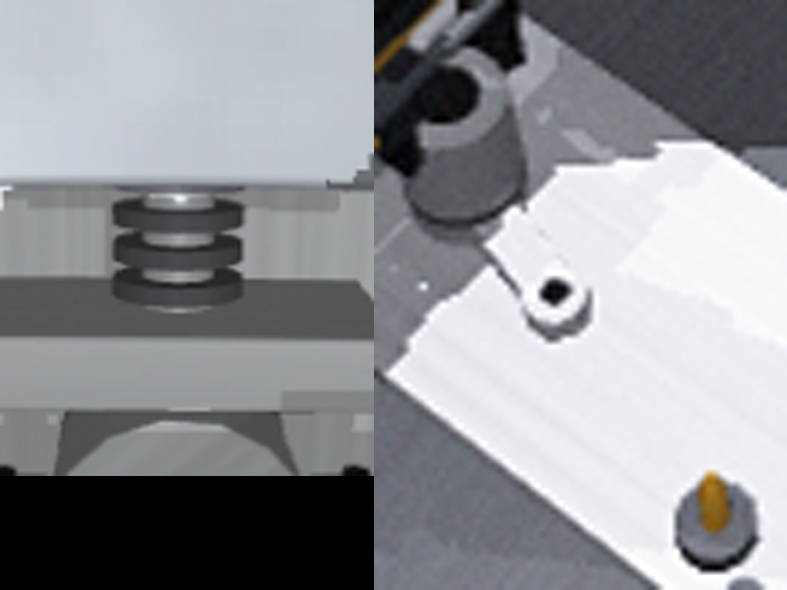

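```bash
python3 - <<'E'
from h import *
s,c,t,d=pickle.load(open("w5.pkl","rb"))
r=R.from_euler('z',.65,degrees=True).as_matrix()[:2,:2]
fs=lambda p:((p-[.588,.1691])@r)*1e3
ft=lambda p:((p-[.5887,.1665])@r)*1e3
S=lambda x,y,z:fs(ray(d,180+(x-374+.5)/5.9-.5,272+(y+.5)/5.9-.5,z)[:2])
e=S(555,291,.022);p=S(715,513,.022);q=S(712,475,.058)
h=(s["tool_pos"][:2]-[.5883,.168])@r*1e3
A=lambda v:np.degrees(np.arctan2(v[1],-v[0])).round(2)
print("hub",h,"eye side",e,"pin",p,q,"arm",A(e-h),"aim",A(np.array([-157,44.7])-h))
# eye hole in top: dark blob near predicted
X=np.array([-58,17])/1e3
w=np.r_[X@r.T+[.5887,.1665],.022]
m=R.from_rotvec(t["rotation"]).inv().apply(w-t["xyz"])@t["K"].T;m=m[:2]/m[2];u,v=m.round().astype(int)
P=t["frame"][v-7:v+8,u-7:u+8].mean(2).astype(int);print(u,v);print(P)
g=lambda y,z:wray(s,c,225+(178.5)/3.4-.5,110+(y+.5)/3.4-.5,z)[0]*1e3
print("block",g(185,.076),"padback",g(337,.07),"front",g(410,.07))
E
```

```text
hub [-0.69944958 -0.03716718] eye side [-58.85402201  14.87719565] pin [-155.77176026   43.53880274] [-158.29346752   45.24705664] arm 14.38 aim 15.97
164 231
[[233 233 231 229 231 227 209 232 233 235 234 231 183  91 158]
 [234 233 231 229 230 231 227 233 234 235 235 225 111 108 159]
 [234 233 231 229 226 209 235 233 236 236 236 227  78 149 225]
 [234 233 231 230 230 227 234 234 237 236 234 195  89 159 235]
 [234 233 232 230 231 231 233 234 237 237 229 141 108 160 236]
 [215 233 231 230 230 235 232 233 236 236 229  89 142 225 236]
 [178 234 230 225 233 229 175 159 221 239 230  88 157 235 237]
 [148 234 231 227 229 193  90  78 157 239 231  95 159 235 237]
 [128 234 232 228 223 149  61  64 138 239 229  85 159 236 237]
 [ 89 190 230 223 231 210  96 132 227 236 203  90 159 236 237]
 [ 74 168 232 230 236 232 223 227 239 233 135 140 226 236 237]
 [ 49 136 233 233 234 230 220 216 187 141 137 222 236 237 238]
 [ 37 123 233 233 234 234 226 205 201 222 224 233 236 237 238]
 [ 37  88 189 233 235 235 234 232 231 237 235 234 237 237 238]
 [ 36  74 168 233 235 235 236 236 235 238 235 234 237 238 238]]
block 643.186145154076 padback 619.321914378629 front 607.658659529485
```

```bash
python3 - <<'E'
from h import *
s,c,t,d=pickle.load(open("w5.pkl","rb"))
r=R.from_euler('z',.65,degrees=True).as_matrix()[:2,:2]
v=t["frame"][237:242,161:167].astype(float).mean(2);w=np.clip(225-v,0,None);y,x=np.mgrid[237:242,161:167]
u,vv=(w*x).sum()/w.sum(),(w*y).sum()/w.sum()
h=np.array([-.7,0])
for U,V in((163.55,231.6),):
  e=((ray(t,U,V,.022)[:2]-[.5887,.1665])@r)*1e3-h;print(e,np.degrees(np.arctan2(e[1],-e[0])))
# colour-centroid of the eye hole in side image near native (210.3,320.9)
g=d["frame"][316:327,205:217].mean(2);w=np.clip(120-g,0,None);y,x=np.mgrid[316:327,205:217]
print(g.astype(int)[2:9]);m=w.copy()
c0=((w*x).sum()/w.sum(),(w*y).sum()/w.sum());print(c0)
e=((ray(d,*c0,.022)[:2]-[.588,.1691])@r)*1e3-h;print(e,np.degrees(np.arctan2(e[1],-e[0])))
E
```

```text
[-59.2287423   18.38834081] 17.247642012048516
[[237 235 237 242 254 255 255 255 245 238 237 238]
 [239 235 238 237 154  93 130 203 245 239 238 238]
 [244 247 248 192  32  19  24  67 180 242 236 223]
 [239 250 246  79  17  23  21  34 147 244 229 167]
 [241 251 253 107  11  21  31 127 242 243 226 129]
 [222 240 242 233 169  64 154 243 242 238 179 126]
 [177 240 239 240 241 238 238 241 240 205  96 139]]
(np.float64(210.40791515778582), np.float64(321.48473874806))
[-59.28191805  15.68027904] 14.815646886172205<stdin>:5: RuntimeWarning: invalid value encountered in scalar divide
```

```bash
python3 - <<'E'
from cell import manip
s=manip.get_state();print({k:s[k] for k in('clock','tool_pos','contact_force','grip_width')})
print(manip.close_job())
E
```

```text
{'clock': 9.35, 'tool_pos': array([0.58759201, 0.16795841, 0.03126912]), 'contact_force': array([-12.02507027,  -0.72177291,   3.30573332]), 'grip_width': 0.4840403909658431}
the job is handed in; nothing more can be done
None
```

I picked up the bare-steel lever by its hub and stood it flat on the base plate in front of the pad. I turned its arm to the pin and pressed the hub into the middle of the pad. The job went in at 9.35 s of arm time, still gripping and pressing. I never moved the gripper to the bystanders or look-alikes, but I took no full view of the bench at the end.

**Last checks**
- **Press:** the pad is in by about 15.5 mm, from both the arm position and the wrist picture, so about 9.3 N from the spring. The wrist reads 12 N. I put the difference down to the lever rubbing on the plate, but I couldn't measure that separately.
- **Position:** the hub is within about 1 mm of the pad's centre line, with the fingers clear of the pad.
- **Standing flat:** the tool height matches the lever resting on the plate, about 3 N shows upwards at the wrist, and the tool is tilted by about 0.5°.
- **Aim:** the arm should point 16.0° off the fixture's centre line. The cameras disagreed: the top one gives 17.2° and the side one 14.8°, a mean of 16.0°. The turn of the gripper since the pick gives about 14.6°. I trust the aim to about 1°.

**One mismatch:** the eye's hole measured about 60 mm from the hub axis, not 72 mm. Measured to its outer end it is about 73 mm, so I took it as the right lever, since it was the only bare-steel one.

**During pressing:** midway the lever was pushed down on the plate with about 15 N and tilted 0.9°; I eased both before the final stroke.

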